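# Lay the espresso kit ready for the next shot

## Robot

A 7-joint arm with a two-finger parallel gripper is mounted at the origin on the work surface. World frame = base frame: x ahead of the robot, y to its left, z up, the work surface at z = 0. Lengths are in m, angles in rad, forces in N, time in s.
With the tool pointing down it reaches from about 0.425 to 0.825 m from the base axis. Payload 3.6 kg.
Tool frame: the origin (TCP) lies midway between the tips of the shut fingers; the grasp point (between the pads) lies 19 mm behind it (grip_depth is the distance from the TCP to the grasp point, in m); z points along the fingers, y is the line along which they close (so a half turn about z gives the same grasp; the last joint's range is limited). The gripper opens to 93 mm and grips with 3 to 60 N. Pads are 15 mm wide; open, the fingers measure 128 mm over their backs; the gripper's body (75 mm by 188 mm) begins 65 mm behind the grasp point.
Start: joints at [-1.22, 0.615, -0.013, 1.423, 0.008, 1.103, -0.04], TCP at [0.24, 0.604, 0.219] pointing down, gripper open.
Joint ranges: [-3.12, 3.12], [-0.3, 2.06], [-1.34, 1.32], [0.26, 2.42], [-1.36, 4.5], [0.01, 1.98], [-2.84, 2.84]. Speed limits (rad/s): [2.79, 2.79, 3.14, 3.14, 3.14, 3.14, 3.14].

## Interface

Orientations are given as a 3x3 rotation matrix whose columns are the frame's x, y, z axes.
In Python, from plant import * gives the robot as it stands.
- The arm moves only by the shell command python3 -m crank 'ROWS' [OPENING] [FORCE]. ROWS is JSON, a list of rows, each a list of 2 entries, a list of its own where there are three numbers: the shift along the world's x, y, z in units of 50 mm (1.0 is 50 mm), then the turn, a rotation vector about the world's x, y, z in units of 10 degrees (1.0 is 10 degrees). A call has 1 to 8 rows; each row is the pose to reach, as a shift and turn from the pose commanded when the call began; what a row does not reach only later rows make up. A row lasts 1/8 s, in which the tool goes at most 62.5 mm and 10.7 degrees, less where a joint would pass 70% of its speed; a pose out of reach is approached as far as the arm can. A call with a gripper value outside its range is refused whole. OPENING is the finger opening in mm, from 0 to 93, set as the call begins (- or left out, the last holds). The fingers move at their own pace and stop on an object; FORCE is the grip in N (left out, the last holds). Time passes only in rows, so rows that repeat a pose let the fingers close. It gives the time, the measured TCP pose, the force, the opening and the grip force at its end, in the units of the state.
- observe(): the state, without advancing time (a new reading comes with each control period).
- capture(name): name is "scene" or "top" or "wrist"; returns a dict with "pixels" (480x640x3 uint8, red, green, blue), "vfov" (degrees; the focal length in pixels is half the picture's height over the tangent of half this angle, whatever the lens; pixels are square), "cx", "cy" (the principal point, pixels), "k1" (the pictures are not rectified: a ray, as slopes to the right and down, at radius r is drawn at 1 + k1 r^2 times it, then the intrinsics apply), "cam_to_world" (4x4, takes a point from camera to world coordinates). Camera axes: x right, y down, z forward; pixel columns grow to the right and rows downward; lengths in m; the calibration is good to about 2 mm. A picture is of the moment at which its call begins. There is no depth.
- finish_job(): hands the job in; it is judged then, once.
The state is a dict: "t": time; "joints": joint angles; "dq": joint speeds; "effort": joint torques, N m; "position": TCP position; "orientation": TCP orientation; "wrist_force": force on the tool from outside, world axes, zero at the start; "torque": the same for the moment, N m; "gripper_width": opening from 0.0 (shut) to 1.0 (fully open); "grip_force": force on a finger pad.
Only numpy, scipy, OpenCV 4.12 (cv2) and the standard library are available. Lean on these libraries where they do the work, as an engineer would, in place of code of your own. Each camera call takes 0.05 s, during which the arm holds its last target. There are 200 camera calls.

## Task

Get the espresso corner ready for the next shot: seat the portafilter down in its black stand with the handle out through the slot, and then set the blue dosing funnel on top of the seated portafilter, its spigot down inside the basket. Put the tamper upright in its wooden seat and stand the milk jug upright, centred on its round ribbed mat; set everything down rather than dropping it, and leave the cup and the two mills standing where they are.

Things in the scene. Friction and masses are not known exactly. Their poses are not given: they have to be found in the camera images.
- portafilter: Steel filter holder, wooden handle, loose, 0.36 kg. Round body 66 mm wide, 28 high, basket open on top (54 inside); lugs at +-y (79 over them, 21 to 28 up). Origin: centre of body underside, z up. Handle level along -x, axis 17 mm up: neck 14 wide at 33 to 56 mm from origin, then grip 24 wide, 23 high, to 164 mm. Mass centre 13 mm towards handle. Seated: origin 20 mm above stand's.
- funnel: Blue dosing funnel, loose, 80 g: tube 60 mm outside diameter from 9 to 32 mm height, on a brim 68 mm wide from 6 to 9 mm; below it a spigot 6 mm high, tapering from 44 mm to 34 mm at its foot, that goes into the portafilter's basket. Open through the middle. Origin: centre of the spigot's underside, z up. Seated: its origin is 22 mm above the portafilter's origin.
- tamper: Tamper, loose, about 0.33 kg: steel base disc 53 mm in diameter and 12 mm thick, narrow neck, dark wooden handle 34 mm in diameter between 50 and 72 mm height, 88 mm high in all. Origin: centre of the underside, z up.
- jug: Small steel milk jug, loose, 0.2 kg, 78 mm high: belly 66 mm in diameter up to 28 mm height, narrowing to a straight neck 54 mm in diameter from 50 mm to the rim. Open on top. Loop handle along -x of its frame out to 60 mm from the axis, spout at +x. Origin: centre of the underside, z up.
- stand: Black round portafilter stand, fixed, 92 mm across: solid up to 20 mm (pocket floor), then a round wall 8 mm thick up to 40 mm, 74 mm across inside, with a slot about 32 mm wide on the -x side of its frame for the handle (-x of portafilter along -x of stand, within about 10 degrees). Origin: centre of the underside, z up.
- tamper_seat: Reddish-brown wooden ring with a cork floor, fixed: 84 mm outside diameter, 14 mm high, round recess 63 mm across whose floor is 6 mm above the table. Origin: centre of the underside, z up.
- jug_mat: Black round mat with ring-shaped ribs, fixed, 100 mm in diameter; its upper face is 5 mm above the table. Origin: centre of the underside, z up.
- cup: White espresso cup, loose, 60 mm across the rim, 55 mm high, handle at +y of its frame; stays where it is. Origin: centre of the underside, z up.
- pepper_mill: Dark wooden pepper mill, loose, 52 mm in diameter, 134 mm high; stays where it is. Origin: centre of the underside, z up.
- salt_mill: Cream-white salt mill, loose, 52 mm in diameter, 134 mm high; stays where it is. Origin: centre of the underside, z up.

How it is judged:
By the outcome, as a careful person would: the job done as asked, in the order asked, and still so for the second after the job is handed in, with the robot touching nothing.
It also fails if it takes over 120 s, if anything falls off the work surface, if the arm or the gripper's body presses on something with over 40 N, if the wrist force passes 120 N, or if a joint passes its speed limit or range.

## Working session

There is one attempt and no reset: what is moved stays moved. The work goes in short steps, Python scripts to look and compute and a shell command to move; the robot and the scene stay as the last step left them, time stands still between calls to the robot, and variables do not carry over. Pictures are saved under pics/ and viewed, at most 19 in all, crops included, and the job is handed in when it is done.

```bash
mkdir -p pics; ls
cat > h.py <<'E'
from plant import *
import numpy as np, cv2
def snap(n,f):
    c=capture(n); cv2.imwrite(f'pics/{f}.png',cv2.cvtColor(c['pixels'],cv2.COLOR_RGB2BGR))
    np.save(f'pics/{f}.npy',c,allow_pickle=True); return c
def load(f): return np.load(f'pics/{f}.npy',allow_pickle=True).item()
def ray(c,u,v):
    h=c['pixels'].shape[0]; f=h/2/np.tan(np.radians(c['vfov'])/2)
    d=np.array([(u-c['cx'])/f,(v-c['cy'])/f]); s=d.copy()
    for _ in range(30): s=d/(1+c['k1']*(s@s))
    T=np.array(c['cam_to_world']); return T[:3,3],T[:3,:3]@np.array([s[0],s[1],1])
def onz(c,u,v,z):
    o,d=ray(c,u,v); return o+d*(z-o[2])/d[2]
def proj(c,p):
    h=c['pixels'].shape[0]; f=h/2/np.tan(np.radians(c['vfov'])/2)
    T=np.array(c['cam_to_world']); q=T[:3,:3].T@(np.array(p)-T[:3,3]); s=q[:2]/q[2]
    s=s*(1+c['k1']*(s@s)); return s*f+np.array([c['cx'],c['cy']])
E
python3 - <<'E'
from h import *
for n in('scene','top'):
    c=snap(n,n+'0'); print(n,c['vfov'],c['cx'],c['cy'],c['k1'],np.round(c['cam_to_world'],3).tolist())
print(observe())
E
```

```text
pics
scene 48.537099378707524 314.53594560098554 239.06409860302313 -0.0719764460073752 [[-0.72, 0.526, -0.452, 1.154], [0.693, 0.531, -0.487, 0.637], [-0.016, -0.664, -0.747, 0.973], [0.0, 0.0, 0.0, 1.0]]
top 46.14175408702554 319.1733016801788 240.15181040562408 -0.10160223696371047 [[0.046, -0.976, 0.214, 0.26], [-0.999, -0.045, 0.009, -0.013], [0.001, -0.214, -0.977, 1.467], [0.0, 0.0, 0.0, 1.0]]
{'t': 0.1, 'joints': array([-1.21951948,  0.61581701, -0.01262561,  1.42471423,  0.00811626,
        1.10339704, -0.04043008]), 'dq': array([-5.13258510e-04, -2.26365541e-03, -9.59539365e-05, -3.17020805e-03,
        2.23828433e-05, -7.40328604e-04, -6.99585571e-04]), 'effort': array([ 9.25875283e-04, -4.60040331e+01,  2.09905612e-01, -1.66244495e+01,
       -6.12032670e-02,  1.69596879e-02,  1.05984991e-04]), 'position': array([0.23948541, 0.60351838, 0.21760865]), 'orientation': array([[-9.29505406e-01,  3.68807602e-01, -8.08322448e-04],
       [ 3.68808486e-01,  9.29502949e-01, -2.13748674e-03],
       [-3.69832606e-05, -2.28492166e-03, -9.99997389e-01]]), 'wrist_force': array([ 0.79396645, -0.22134723, -0.00725348]), 'torque': array([-0.0147137 ,  0.00775712, -0.02715191]), 'grip_force': 0.0, 'gripper_width': 0.9989058484227286}
```

View pics/scene0.png

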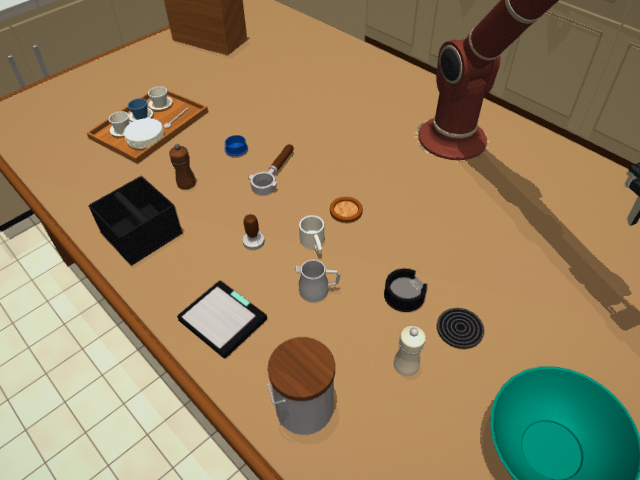

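View pics/top0.png

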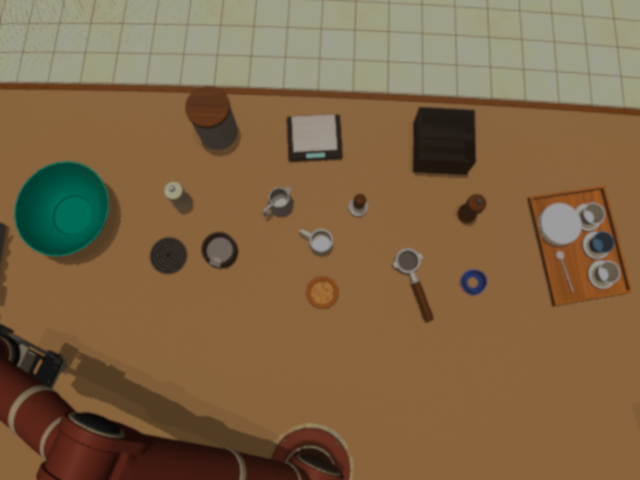

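The scene view shows the portafilter at (263,183) with its handle to (290,150), funnel (236,146), tamper (253,232), jug (314,281), cup (312,232), seat (346,209), stand (405,290) and mat (460,327). In the top view they are at (408,261), (474,282), (358,207), (280,202), (320,241), (322,292), (219,250) and (168,255). I'll work out rough positions, then enlarge crops.

Run:
```python
from h import *
t=load('top0');s=load('scene0')
P=dict(pf=((408,261),.028),pfend=((431,319),.017),funnel=((474,282),.02),tamper=((359,207),.01),jug=((281,202),.04),cup=((320,241),.03),seat=((322,292),.014),stand=((219,250),.03),mat=((168,255),.005),salt=((178,198),.07),pepper=((470,209),.07))
for k,(p,z) in P.items(): q=onz(t,*p,z); print(k,q.round(3),np.hypot(*q[:2]).round(3))
c=cv2.imread('pics/top0.png')[170:330,140:500]
a=cv2.resize(c,None,fx=2.2,fy=2.2,interpolation=cv2.INTER_CUBIC)
cv2.imwrite('pics/topc.png',np.clip(a*1.6,0,255).astype('uint8'))
```

```text
pf [ 0.53  -0.234  0.028] 0.579
pfend [ 0.383 -0.297  0.017] 0.485
funnel [ 0.484 -0.409  0.02 ] 0.634
tamper [ 0.675 -0.103  0.01 ] 0.683
jug [0.67  0.104 0.04 ] 0.679
cup [ 0.572 -0.003  0.03 ] 0.572
seat [ 0.441 -0.014  0.014] 0.441
stand [0.536 0.259 0.03 ] 0.596
mat [0.521 0.399 0.005] 0.657
salt [0.661 0.371 0.07 ] 0.758
pepper [ 0.666 -0.387  0.07 ] 0.771
```

View pics/topc.png

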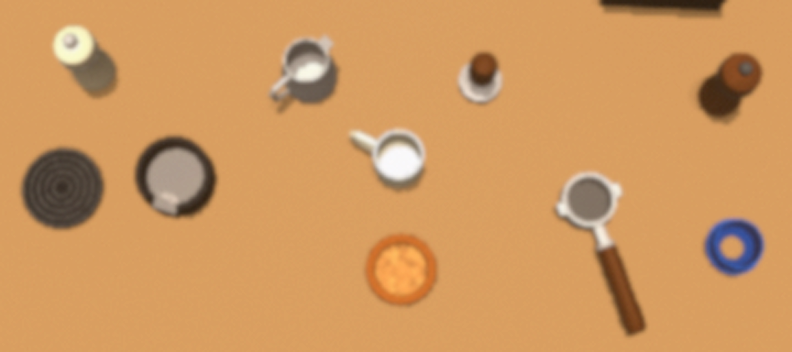

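```bash
python3 -m crank '[[[0.8,-0.8,0.3],[0,0,0]],[[1.6,-1.7,0.6],[0,0,0]],[[2.4,-2.6,1],[0,0,0]],[[3.2,-3.4,1.3],[0,0,0]],[[4,-4.3,1.6],[0,0,0]],[[4.6,-4.8,1.6],[0,0,0]],[[4.6,-4.8,1.6],[0,0,0]],[[4.6,-4.8,1.6],[0,0,0]]]'
python3 - <<'E'
from h import *
c=snap('wrist','w1'); print(observe()['position'],observe()['joints'].round(2),c['vfov'],c['k1'],np.round(c['cam_to_world'],3).tolist())
E
```

```text
t: 1.1
position: [0.4684, 0.3652, 0.298]
orientation: [[-0.93, 0.367, -0.002], [0.367, 0.93, 0.0], [0.002, -0.001, -1.0]]
wrist_force: [-1.7, 0.0, -0.0]
gripper_width: 0.999
grip_force: 0.0
[0.46792941 0.36581029 0.29809187] [-0.71  0.46  0.02  1.47 -0.01  1.21  0.51] 59.8988396383015 -0.054879467429920274 [[0.367, 0.893, 0.261, 0.395], [0.93, -0.352, -0.104, 0.394], [-0.001, 0.281, -0.96, 0.464], [0.0, 0.0, 0.0, 1.0]]
```

View pics/w1.png

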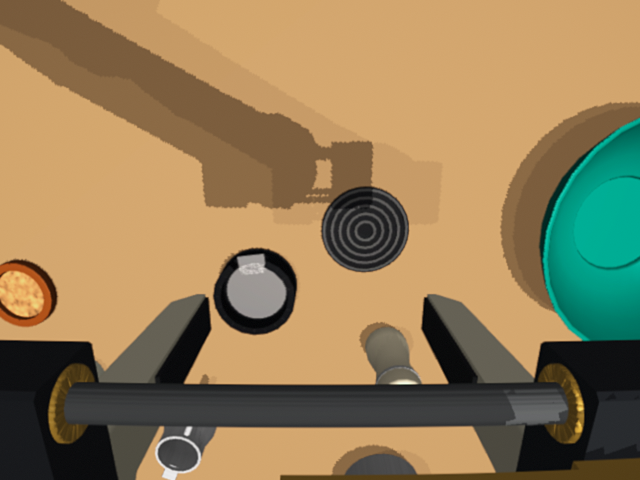

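The wrist view shows the mat at (365,229), the stand at (255,291) with its slot at about (251,262), and the jug in the lower left. Next I'll measure the mat, stand and slot with masks.

```bash
cat >> h.py <<'E'
def blob(mask,u,v):
    n,l,st,ce=cv2.connectedComponentsWithStats(mask.astype('uint8'))
    k=l[v,u]
    if k==0:
        ys,xs=np.nonzero(mask); i=np.argmin((xs-u)**2+(ys-v)**2); k=l[ys[i],xs[i]]
    m=(l==k).astype('uint8'); cs,_=cv2.findContours(m,cv2.RETR_EXTERNAL,cv2.CHAIN_APPROX_NONE)
    return m,max(cs,key=cv2.contourArea)[:,0,:].astype(float)
def cyl(c,cont,z0,z1,r):
    """contour of solid upright cylinder -> centre, by tangents: far edge at z1, near edge at z0"""
    a=np.array([onz(c,*p,z0)[:2] for p in cont]);b=np.array([onz(c,*p,z1)[:2] for p in cont])
    o=np.array(c['cam_to_world'])[:2,3]; d=a.mean(0)-o; d/=np.linalg.norm(d); n=np.array([-d[1],d[0]])
    near=(a@d).min(); far=(b@d).max()
    zm=(z0+z1)/2; m=(a+b)/2; lo,hi=(m@n).min(),(m@n).max()
    al=[near+r,far-r]
    print('  near/far est',np.round(al,4),'width',round(hi-lo,4),'vs',2*r)
    return d*np.mean(al)+n*(lo+hi)/2
E
python3 - <<'E'
from h import *
c=load('w1');I=c['pixels'].astype(int);g=I.max(2)
sat=I.max(2)-I.min(2)
dark=(g<75)&(sat<25)
for nm,(u,v),z0,z1,r in(('mat',(330,229),.0,.005,.05),('stand',(222,300),0,.04,.046)):
    m,ct=blob(dark,u,v); print(nm,m.sum(),ct.min(0),ct.max(0)); print(cyl(c,ct,z0,z1,r))
    e=cv2.fitEllipse(ct.astype(np.float32));print(e,onz(c,*e[0],(z0+z1)/2))
print('slot',onz(c,237,262,.03),onz(c,266,259,.03),onz(c,251,262,.03))
cr=c['pixels'][235:345,205:420,::-1]
cv2.imwrite('pics/w1c.png',np.clip(cv2.resize(cr,None,fx=3.6,fy=3.6,interpolation=cv2.INTER_CUBIC)*1.4,0,255).astype('uint8'))
E
```

```text
mat 3444 [323. 187.] [405. 268.]
  near/far est [0.5633 0.5581] width 0.094 vs 0.1
[0.51919329 0.40456225]
((364.38397216796875, 227.62173461914062), (80.48445129394531, 80.93274688720703), 31.208526611328125) [0.51860297 0.40399234 0.0025    ]
stand 2682 [214. 249.] [295. 333.]
  near/far est [0.2238 0.2204] width 0.0926 vs 0.092
[0.5382481  0.26317549]
((255.4795379638672, 291.2552185058594), (80.02165222167969, 85.47950744628906), 22.739540100097656) [0.53884242 0.26207317 0.02      ]
slot [0.49651028 0.26009052 0.03      ] [0.50502197 0.29120499 0.03      ] [0.50215715 0.27446026 0.03      ]
```

View pics/w1c.png

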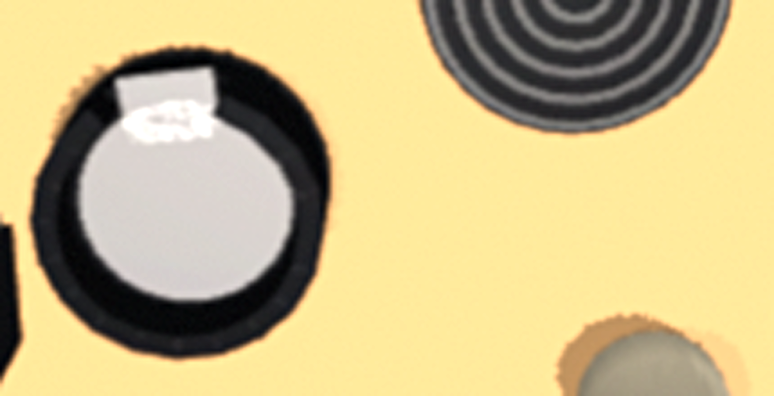

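The crop shows the stand's slot floor with outer corners at about crop (115,80) and (213,68). Next I'll compute the slot direction and cross-check the other items in the top view.

Run:
```python
from h import *
c=load('w1')
p=lambda x,y:(205+x/3.6,235+y/3.6)
a,b=onz(c,*p(115,80),.02),onz(c,*p(213,68),.02); s=np.array([.538,.263])
print(a,b,np.linalg.norm(a-b)); m=(a+b)[:2]/2-s; print('slot ang',np.degrees(np.arctan2(m[1],m[0])),np.linalg.norm(m)); n=a-b; print('edge-normal',np.degrees(np.arctan2(n[0],-n[1])))
for f,uv,um in (('top0',(205,250),(168,245)),('scene0',(390,295),(440,327))):
    t=load(f);I=t['pixels'].astype(int);d=(I.max(2)<60)&(I.max(2)-I.min(2)<25)
    for nm,q,z0,z1,r in(('stand',uv,0,.04,.046),('mat',um,0,.005,.05)):
        mk,ct=blob(d,*q);print(f,nm,mk.sum());print(cyl(t,ct,z0,z1,r))
# red-brown seat, funnel
t=load('top0');I=t['pixels'].astype(int)
blue=(I[...,2]>I[...,0]+40)
mk,ct=blob(blue,474,270);print('funnel',mk.sum(),cyl(t,ct,.006,.032,.032))
t=load('scene0');I=t['pixels'].astype(int);blue=(I[...,2]>I[...,0]+40)
mk,ct=blob(blue,236,150);print('funnel',mk.sum(),cyl(t,ct,.006,.032,.032))
c=cv2.imread('pics/scene0.png')[120:320,210:360]
cv2.imwrite('pics/scc.png',np.clip(cv2.resize(c,None,fx=3,fy=3,interpolation=cv2.INTER_CUBIC)*1.3,0,255).astype('uint8'))
```

```text
[0.49369604 0.25930696 0.02      ] [0.50130531 0.28932572 0.02      ] 0.0309681562260951
slot ang 164.38854540207376 0.04205062283654618
edge-normal -14.223957564355128
top0 stand 291
  near/far est [0.5736 0.5639] width 0.0839 vs 0.092
[0.53849123 0.26016523]
top0 mat 924
  near/far est [0.6206 0.6123] width 0.0902 vs 0.1
[0.52116875 0.3998491 ]
scene0 stand 835
  near/far est [-0.5956 -0.6003] width 0.0889 vs 0.092
[0.539744   0.26345106]
scene0 mat 1113
  near/far est [-0.6272 -0.6331] width 0.0926 vs 0.1
[0.52214648 0.40450374]
  near/far est [0.6073 0.5814] width 0.0593 vs 0.064
funnel 175 [ 0.48470125 -0.40723971]
  near/far est [0.0796 0.077 ] width 0.0643 vs 0.064
funnel 389 [ 0.48742426 -0.40466433]
```

View pics/scc.png

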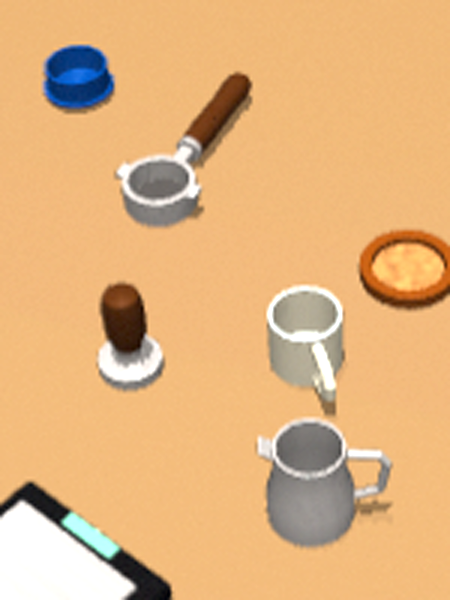

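All the objects are upright in this crop: funnel (78,77), portafilter (160,185), tamper (130,335), jug (310,480). Best estimates are stand (0.539, 0.2625) with the slot facing 165°, and mat (0.520, 0.403). Next I'll go look at the portafilter.

```bash
python3 -m crank '[[[0,-1.2,0],[0,0,0]],[[0,-2.4,0],[0,0,0.6]],[[0,-3.6,0],[0,0,1.2]],[[0,-4.8,0],[0,0,1.8]],[[0,-6,0],[0,0,2.4]],[[0,-7.2,0],[0,0,3]],[[0,-8.4,0],[0,0,3.7]],[[0,-9.6,0],[0,0,4.4]]]' && python3 -m crank '[[[0,-1,0],[0,0,0]],[[0,-2,0],[0,0,0]],[[0,-2.4,0],[0,0,0]],[[0,-2.4,0],[0,0,0]],[[0,-2.4,0],[0,0,0]]]'
python3 - <<'E'
from h import *
c=snap('wrist','w2'); print(observe()['position'],observe()['joints'].round(2))
for p in ((.53,-.234,.028),(.383,-.297,.017),(.486,-.406,.03)): print(proj(c,p))
E
```

```text
t: 2.15
position: [0.4699, -0.1154, 0.2987]
orientation: [[-0.922, -0.388, 0.001], [-0.388, 0.922, 0.001], [-0.001, 0.0, -1.0]]
wrist_force: [1.2, -0.2, -0.0]
gripper_width: 1.0
grip_force: 0.0
t: 2.78
position: [0.4704, -0.2331, 0.2985]
orientation: [[-0.923, -0.384, -0.0], [-0.384, 0.923, 0.002], [-0.001, 0.002, -1.0]]
wrist_force: [0.2, 0.7, -0.9]
gripper_width: 1.001
grip_force: 0.0
[ 0.47045217 -0.23318065  0.29859489] [ 0.35  0.35  0.1   1.66 -0.04  1.14  2.42]
[294.00941687 252.30933089]
[290.83229852  99.21266074]
[154.8893589  153.73478163]
```

View pics/w2.png

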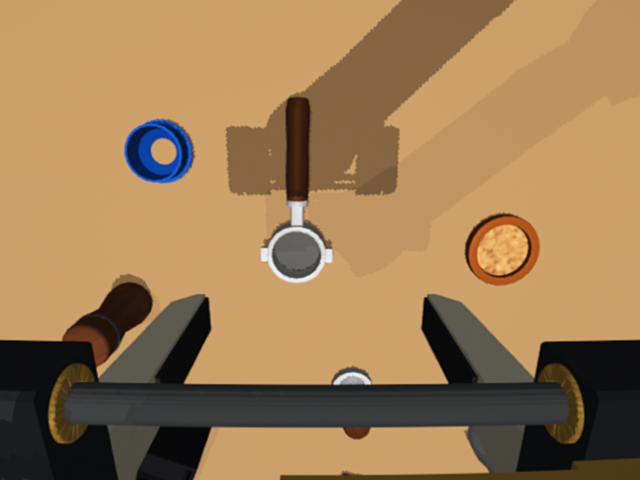

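The portafilter body is at (296,253), with the grip from (297,201) to (299,97). The funnel is at (159,151) and the seat at (503,249).

Run:
```python
from h import *
c=load('w2');I=c['pixels'].astype(int);R,G,B=I[...,0],I[...,1],I[...,2]
br=(R<95)&(R>G+15)&(B<50); br[:95]=0;br[202:]=0;br[:,:282]=0;br[:,316:]=0
m,ct=blob(br,298,150);ys,xs=np.nonzero(m);print(m.sum(),xs.min(),xs.max(),ys.min(),ys.max())
W=np.array([onz(c,x,y,.020)[:2] for x,y in zip(xs,ys)]);mu=W.mean(0);d=np.linalg.svd(W-mu,full_matrices=False)[2][0];d*=np.sign(-d[0])
s=(W-mu)@d;print('grip',mu,'dir',np.degrees(np.arctan2(d[1],d[0]))%360,'len',np.ptp(s), 'start',mu+d*s.min(),'end',mu+d*s.max())
print('origin by grip start',mu+d*(s.min()-.056),'by mid',mu-d*.110)
gr=(abs(R-B)<30)&(G>40); gr[:226]=0;gr[290:]=0
m,ct=blob(gr,274,255);print(m.sum(),ct.min(0),ct.max(0))
# rim: drop lugs: points columns 268..325
k=ct[(ct[:,1]>262)|((ct[:,1]<245))&(ct[:,1]>228)&(abs(ct[:,0]-297)>10)]
w=np.array([onz(c,*p,.028)[:2] for p in k]);(x,y),r=cv2.minEnclosingCircle(w.astype(np.float32)*1000);print('rim',x,y,r)
A=np.c_[2*w,np.ones(len(w))];q=np.linalg.lstsq(A,(w**2).sum(1),rcond=None)[0];print(q[:2],np.sqrt(q[2]+q[:2]@q[:2]))
print('seat',end='')
br=(R>G+55)&(R<220)&(B<70);m,ct=blob(br,470,250);print(m.sum());print(cyl(c,ct,0,.014,.042))
bl=(B>R+50);m,ct=blob(bl,130,150);print('funnel',m.sum());print(cyl(c,ct,.006,.032,.032))
```

```text
2367 285 310 97 200
grip [ 0.4257198 -0.2726422] dir 201.53847360789823 len 0.1055891145410631 start [ 0.47662026 -0.25255249] end [ 0.3784043  -0.29131699]
origin by grip start [ 0.52870985 -0.23199343] by mid [ 0.52803864 -0.23225835]
2972 [261. 226.] [332. 282.]
rim 529.7907104492188 -230.78057861328125 34.49575424194336
[ 0.53002053 -0.23115637] 0.033241230544349784
seat1638
  near/far est [0.0701 0.062 ] width 0.084 vs 0.084
[ 0.44149797 -0.00897136]
funnel 2729
  near/far est [0.6007 0.5995] width 0.0656 vs 0.064
[ 0.48488106 -0.40625808]
```

```bash
python3 -m crank '[[[-0.07,-0.47,-1],[0,0,-0.1]],[[-0.07,-0.47,-2.2],[0,0,-0.1]],[[-0.07,-0.47,-3.4],[0,0,-0.1]],[[-0.07,-0.47,-4.4],[0,0,-0.1]],[[-0.07,-0.47,-5.2],[0,0,-0.1]],[[-0.07,-0.47,-5.7],[0,0,-0.1]],[[-0.07,-0.47,-5.88],[0,0,-0.1]],[[-0.07,-0.47,-5.88],[0,0,-0.1]]]' 60 20 && python3 -m crank '[[[0,0,0],[0,0,0]],[[0,0,0],[0,0,0]],[[0,0,0],[0,0,0]],[[0,0,0],[0,0,0]],[[0,0,0],[0,0,0]],[[0,0,0],[0,0,0]]]' 0 60
```

```text
t: 3.82
position: [0.4668, -0.2585, 0.0048]
orientation: [[-0.931, -0.366, 0.0], [-0.366, 0.931, 0.0], [-0.0, 0.0, -1.0]]
wrist_force: [0.4, 0.6, 0.5]
gripper_width: 0.646
grip_force: 0.0
t: 4.58
position: [0.466, -0.2591, 0.0048]
orientation: [[-0.931, -0.364, -0.0], [-0.364, 0.931, 0.0], [0.0, 0.001, -1.0]]
wrist_force: [-1.0, 1.5, 4.1]
gripper_width: 0.258
grip_force: 59.6
```

```bash
python3 -m crank '[[[0,0,0.3],[0,0,0]],[[0,0,0.8],[0,0,0]],[[0,0,1.4],[0,0,0]],[[0,0,2],[0,0,0]],[[0,0,2],[0,0,0]],[[0,0,2],[0,0,0]]]'
python3 - <<'E'
from h import *
c=snap('wrist','w3'); d=snap('scene','s3'); print(observe()['torque'])
cr=d['pixels'][80:230,190:360,::-1]
a=np.hstack([cv2.resize(c['pixels'][60:400,200:440,::-1],(336,476)),cv2.resize(cr,(448,395))[:,:]if 0 else cv2.copyMakeBorder(cv2.resize(cr,(448,395)),0,81,0,0,cv2.BORDER_CONSTANT)])
cv2.imwrite('pics/v3.png',a)
E
```

```text
t: 5.32
position: [0.4652, -0.2589, 0.1037]
orientation: [[-0.931, -0.364, -0.002], [-0.364, 0.931, 0.001], [0.002, 0.002, -1.0]]
wrist_force: [-0.2, 0.8, -4.0]
gripper_width: 0.258
grip_force: 59.6
[ 0.01772685  0.23784682 -0.02723353]
```

View pics/v3.png

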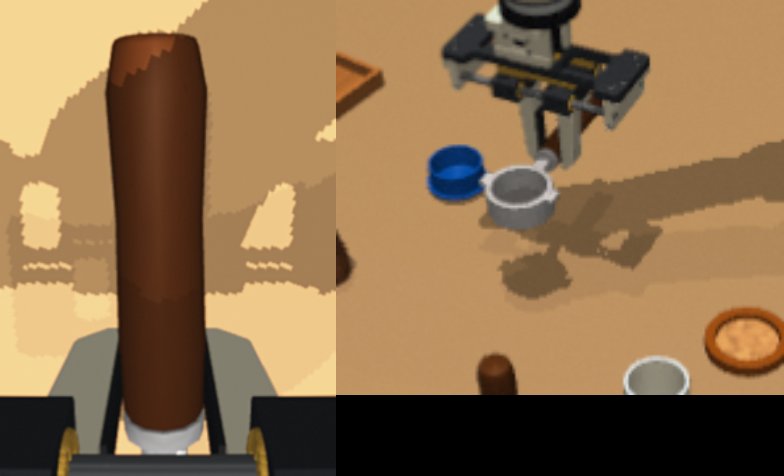

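The portafilter is held and looks close to level; the handle end is at wrist pixel (311,85). I'll check the droop numerically.

Run:
```python
from h import *
c=load('w3');s=load('s3')
d=np.array([np.cos(np.radians(201.5)),np.sin(np.radians(201.5))]); n=np.array([-d[1],d[0]])
g=np.array([.4652,-.2589]); dz=.099
for al in (0,5,10,15):   # droop of body deg about grasp
    a=np.radians(al)
    def P(s,h,w=0): # s along handle from grasp (67mm), h above axis
        return np.r_[g+d*(s*np.cos(a)-h*np.sin(a))+n*w,.017+dz+s*np.sin(a)+h*np.cos(a)]
    print(al,'end top',proj(c,P(.097,.0115)),'end mid', proj(c,P(.097,0)),'scene lugs',proj(s,P(-.067,.0075,.0395)),proj(s,P(-.067,.0075,-.0395)),'front',proj(s,P(-.1,.011)))
```

```text
0 end top [316.14131453  69.00330229] end mid [316.06835832  73.38685378] scene lugs [245.96090528 145.04959428] [273.36784096 152.83675573] front [253.0526613  155.50883021]
5 end top [316.20943913  70.1502204 ] end mid [316.12251335  71.43107114] scene lugs [246.13581598 146.95694869] [273.46385204 154.75617144] front [253.29243843 158.37579315]
10 end top [316.28882832  74.24351713] end mid [316.18648045  71.78946138] scene lugs [246.40902735 148.74090442] [273.65390141 156.54803941] front [253.67906184 161.0407633 ]
15 end top [316.38033719  81.81085951] end mid [316.26121214  74.90647679] scene lugs [246.77733394 150.38790216] [273.93549498 158.19877625] front [254.20703824 163.48377706]
```

```bash
python3 -m crank '[[[0,0.5,0.4],[0,0,0]],[[0,1.3,0.8],[0,0,-0.4]],[[0,2.3,1],[0,0,-0.9]],[[0,3.3,1],[0,0,-1.4]],[[0,4.3,1],[0,0,-1.9]],[[0,5.3,1],[0,0,-2.4]],[[0,6.3,1],[0,0,-2.9]],[[0,7.3,1],[0,0,-3.4]]]' && python3 -m crank '[[[0.05,1,0],[0,0,-0.2]],[[0.1,2,0],[0,0,-0.24]],[[0.15,2.8,0],[0,0,-0.24]],[[0.15,3.3,0],[0,0,-0.24]],[[0.15,3.48,-0.4],[0,0,-0.24]],[[0.15,3.48,-0.8],[0,0,-0.24]],[[0.15,3.48,-0.8],[0,0,-0.24]],[[0.15,3.48,-0.8],[0,0,-0.24]]]'
python3 - <<'E'
from h import *
o=observe();print(o['position'],np.degrees(np.arctan2(o['orientation'][1,0],o['orientation'][0,0])))
s=snap('scene','s4');t=snap('top','t4');w=snap('wrist','w4')
a=cv2.resize(s['pixels'][215:330,340:470,::-1],(520,460));b=cv2.resize(t['pixels'][215:300,185:250,::-1],(260,340))
cv2.imwrite('pics/v4.png',np.hstack([a,cv2.copyMakeBorder(b,0,120,0,0,cv2.BORDER_CONSTANT)]))
E
```

```text
t: 6.42
position: [0.4653, 0.1073, 0.1535]
orientation: [[-0.975, 0.222, -0.002], [0.222, 0.975, -0.001], [0.002, -0.001, -1.0]]
wrist_force: [0.6, -0.5, -3.9]
gripper_width: 0.255
grip_force: 59.8
t: 7.42
position: [0.4739, 0.2795, 0.1145]
orientation: [[-0.966, 0.26, -0.0], [0.26, 0.966, -0.0], [0.0, -0.0, -1.0]]
wrist_force: [-0.6, 0.1, -2.9]
gripper_width: 0.253
grip_force: 59.8
[0.47386843 0.27946271 0.11454278] 164.92799137991076
```

View pics/v4.png

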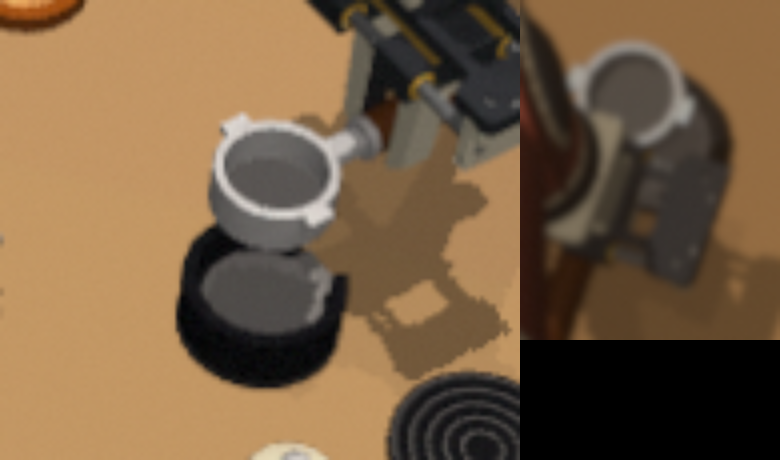

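The portafilter hangs above the stand. In the scene crop its lugs are at (231,128) and (324,214); in the top crop they are at (577,80) and (686,110). I'll triangulate the lug midpoint.

```bash
cat >> h.py <<'E'
def tri(r1,r2):
    (o1,d1),(o2,d2)=r1,r2; A=np.c_[d1,-d2]; k=np.linalg.lstsq(A,o2-o1,rcond=None)[0]
    p,q=o1+k[0]*d1,o2+k[1]*d2; return (p+q)/2,np.linalg.norm(p-q)
E
python3 - <<'E'
from h import *
s=load('s4');t=load('t4')
L=lambda x,y:ray(s,340+x/4,215+y/4); M=lambda x,y:ray(t,185+(x-520)/4,215+y/4)
for a,b in(((231,128),(577,80)),((324,214),(686,110)),((277,171),(631,95))): print(tri(L(*a),M(*b)))
I=s['pixels'].astype(int);g=(abs(I[...,0]-I[...,2])<45)&(I.max(2)>75);g[:243]=0;g[280:]=0;g[:,:390]=0;g[:,428:]=0
print('level expect',.1145-.0048+.0245, 'origin', np.array([.4739,.2795])-.0687*np.array([-.966,.26]))
E
```

```text
(array([0.55491833, 0.26426972, 0.17454675]), np.float64(0.04315350248587454))
(array([0.53075614, 0.25508281, 0.08626775]), np.float64(0.055999120066747246))
(array([0.54290465, 0.25965359, 0.13003951]), np.float64(0.0042820748443016905))
level expect 0.1342 origin [0.5402642 0.261638 ]
```

```bash
python3 -m crank '[[[-0.03,0.02,-0.5],[0,0,0]],[[-0.03,0.02,-1],[0,0,0]],[[-0.03,0.02,-1.2],[0,0,0]],[[-0.03,0.02,-1.35],[0,0,0]],[[-0.03,0.02,-1.5],[0,0,0]],[[-0.03,0.02,-1.6],[0,0,0]],[[-0.03,0.02,-1.65],[0,0,0]],[[-0.03,0.02,-1.65],[0,0,0]]]'
```

```text
t: 8.57
position: [0.4718, 0.282, 0.033]
orientation: [[-0.966, 0.258, 0.0], [0.258, 0.966, 0.002], [0.0, 0.002, -1.0]]
wrist_force: [-5.2, 2.0, 4.1]
gripper_width: 0.256
grip_force: 60.0
```

Run:
```python
from h import *
s=snap('scene','s5');t=snap('top','t5')
a=cv2.resize(s['pixels'][240:330,365:455,::-1],(480,480),interpolation=cv2.INTER_CUBIC);b=cv2.resize(t['pixels'][225:285,190:240,::-1],(300,360),interpolation=cv2.INTER_CUBIC)
cv2.imwrite('pics/v5.png',np.clip(1.3*np.hstack([a,cv2.copyMakeBorder(b,0,120,0,0,cv2.BORDER_CONSTANT)]),0,255))
```

```text
[ WARN:0@3.054] global loadsave.cpp:1063 imwrite_ Unsupported depth image for selected encoder is fallbacked to CV_8U.
```

View pics/v5.png

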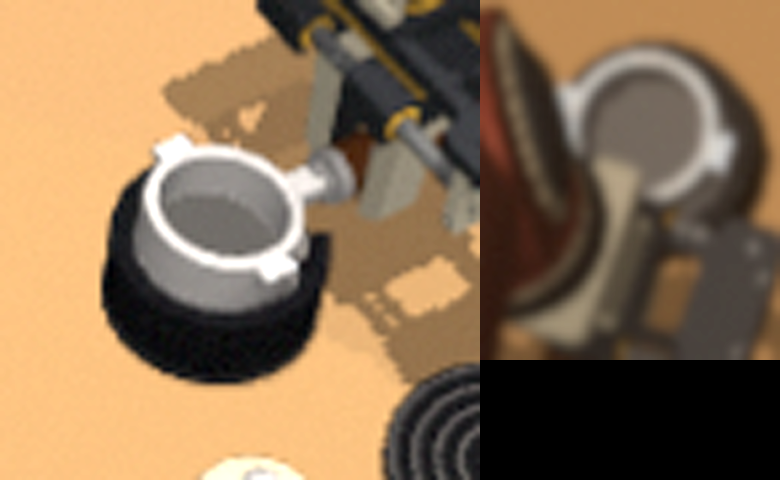

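The portafilter rim is centred at crop (222,208) in the scene view and (643,123) in the top view. It seems to be resting part-way on the wall, so I'll triangulate it.

Run:
```python
from h import *
s=load('s5');t=load('t5')
u,v=365+222*90/480,240+208*90/480
print(tri(ray(s,u,v),ray(t,217.2,245.5)), onz(s,u,v,.056),onz(t,217.2,245.5,.056))
c=(.539,.2625)
for nm,cam,f in(('scene',s,lambda p:((p[0]-365)*480/90,(p[1]-240)*480/90)),('top',t,lambda p:(480+(p[0]-190)*6,(p[1]-225)*6))):
  print(nm,[np.round(f(proj(cam,(c[0]+.046*np.cos(a),c[1]+.046*np.sin(a),.04)))).tolist() for a in np.arange(8)*np.pi/4])
I=t['pixels']
```

```text
(array([0.5409508 , 0.26139931, 0.05817978]), np.float64(0.004663687091838502)) [0.53809217 0.26238241 0.056     ] [0.54269048 0.2598843  0.056     ]
scene [[143.0, 298.0], [227.0, 326.0], [305.0, 298.0], [329.0, 234.0], [287.0, 171.0], [206.0, 145.0], [131.0, 170.0], [104.0, 233.0]]
top [[652.0, 35.0], [575.0, 62.0], [538.0, 134.0], [562.0, 209.0], [634.0, 244.0], [712.0, 216.0], [749.0, 144.0], [724.0, 69.0]]
```

```bash
python3 -m crank '[[[-0.03,0.01,0.06],[0,0,0]],[[-0.06,0.015,0.06],[0,0,0]],[[-0.06,0.015,0],[0,0,0]],[[-0.06,0.015,-0.04],[0,0,0]],[[-0.06,0.015,-0.08],[0,0,0]],[[-0.06,0.015,-0.12],[0,0,0]],[[-0.06,0.015,-0.12],[0,0,0]]]'
```

```text
t: 9.55
position: [0.4691, 0.2813, 0.0259]
orientation: [[-0.966, 0.26, -0.0], [0.26, 0.966, -0.0], [0.0, -0.0, -1.0]]
wrist_force: [0.0, 0.2, -3.4]
gripper_width: 0.255
grip_force: 60.0
```

```bash
python3 -m crank '[[[0,0,-0.02],[0,0,0]],[[0,0,-0.04],[0,0,0]],[[0,0,-0.04],[0,0,0]],[[0,0,-0.04],[0,0,0]]]'
```

```text
t: 10.05
position: [0.4693, 0.2814, 0.0242]
orientation: [[-0.966, 0.26, 0.0], [0.26, 0.966, -0.0], [-0.0, -0.0, -1.0]]
wrist_force: [-0.7, -0.4, -4.0]
gripper_width: 0.25
grip_force: 60.0
```

```bash
python3 -m crank '[[[0,0,-0.03],[0,0,0]],[[0,0,-0.06],[0,0,0]],[[0,0,-0.06],[0,0,0]],[[0,0,-0.06],[0,0,0]]]'
```

```text
t: 10.55
position: [0.4692, 0.2813, 0.0211]
orientation: [[-0.966, 0.26, -0.0], [0.26, 0.966, -0.0], [0.0, -0.0, -1.0]]
wrist_force: [0.4, 0.7, -4.2]
gripper_width: 0.25
grip_force: 60.0
```

Run:
```python
from h import *
s=snap('scene','s6');t=snap('top','t6')
a=cv2.resize(s['pixels'][240:330,365:455,::-1],(480,480),interpolation=cv2.INTER_CUBIC);b=cv2.resize(t['pixels'][225:285,190:240,::-1],(300,360),interpolation=cv2.INTER_CUBIC)
cv2.imwrite('pics/v6.png',np.clip(1.3*np.hstack([a,cv2.copyMakeBorder(b,0,120,0,0,cv2.BORDER_CONSTANT)]),0,255).astype('uint8'))
```

```text
(no output)
```

View pics/v6.png

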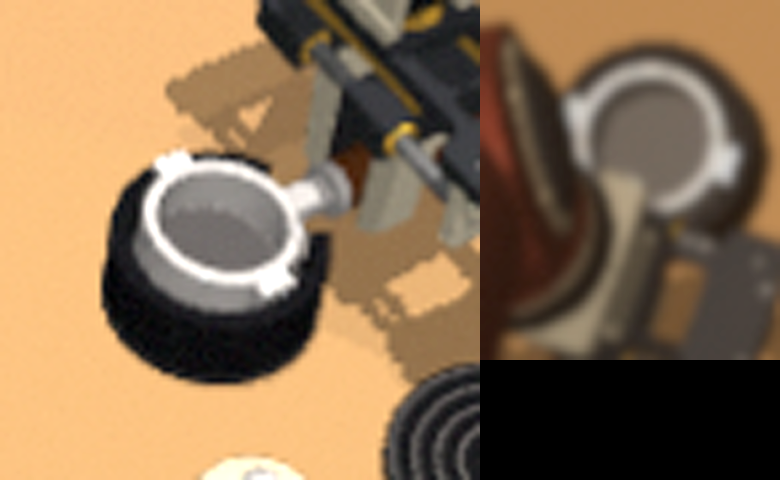

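Run:
```python
from h import *
s=load('s6');t=load('t6')
u,v=365+224*90/480,240+221*90/480
print(tri(ray(s,u,v),ray(t,218.7,247.5)), onz(s,u,v,.048),onz(t,218.7,247.5,.048))
```

```text
(array([0.53778962, 0.26032844, 0.0457566 ]), np.float64(0.006730254333364126)) [0.53727833 0.26394137 0.048     ] [0.53922243 0.25710166 0.048     ]
```

```bash
python3 -m crank '[[[0,0,-0.02],[0,0,0]],[[0,0,-0.04],[0,0,0]],[[0,0,-0.04],[0,0,0]]]';  python3 -c "
from h import *
print(observe()['torque'])"
```

```text
t: 11.02
position: [0.4693, 0.2815, 0.0203]
orientation: [[-0.966, 0.26, 0.0], [0.26, 0.966, 0.001], [-0.0, 0.001, -1.0]]
wrist_force: [-2.8, -1.5, 6.0]
gripper_width: 0.253
grip_force: 60.0
[-0.22501535  0.50847184 -0.05262709]
```

```bash
python3 -m crank '[[[0,0,0],[0,0,0]],[[0,0,0],[0,0,0]],[[0,0,0],[0,0,0]],[[0,0,0],[0,0,0]]]' 45 20 && python3 -m crank '[[[0,0,1],[0,0,0]],[[0,0,2],[0,0,0]],[[0,0,3],[0,0,0]],[[-0.3,-0.8,3.5],[0,0,0]],[[-0.3,-1.5,3.8],[0,0,0]],[[-0.3,-1.5,3.8],[0,0,0]]]' 93
python3 - <<'E'
from h import *
w=snap('wrist','w7');s=snap('scene','s7');t=snap('top','t7')
a=cv2.resize(s['pixels'][240:330,365:455,::-1],(440,440),interpolation=cv2.INTER_CUBIC);b=cv2.resize(w['pixels'][100:410,170:420,::-1],(355,440))
cv2.imwrite('pics/v7.png',np.clip(1.3*np.hstack([a,b]),0,255).astype('uint8'))
E
```

```text
t: 11.52
position: [0.4694, 0.2814, 0.019]
orientation: [[-0.966, 0.26, 0.0], [0.26, 0.966, -0.0], [-0.0, -0.0, -1.0]]
wrist_force: [-0.8, -0.7, 0.4]
gripper_width: 0.481
grip_force: 0.0
t: 12.28
position: [0.4552, 0.2034, 0.2107]
orientation: [[-0.964, 0.265, 0.003], [0.265, 0.964, 0.0], [-0.003, 0.001, -1.0]]
wrist_force: [0.8, 1.0, -0.4]
gripper_width: 0.998
grip_force: 0.0
```

View pics/v7.png

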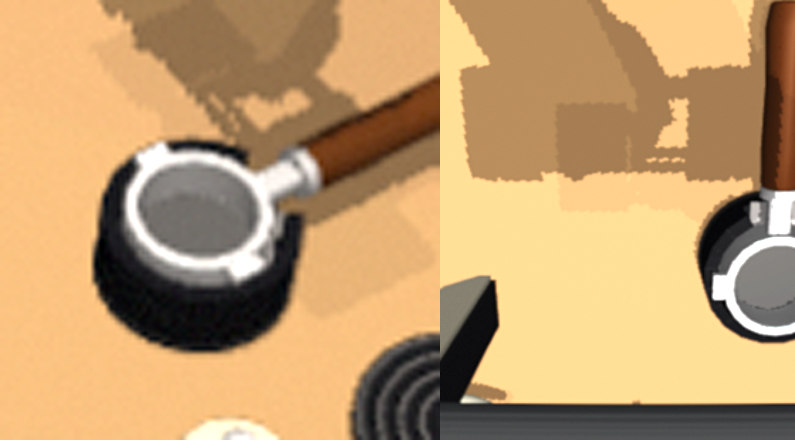

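The portafilter looks down in the pocket with the handle out through the slot: rim at crop (199,210) in the scene view and about (780,287) in the wrist view. I'll check its height and level by triangulating the mask-fitted rim.

Run:
```python
from h import *
w=load('w7');s=load('s7');t=load('t7');E={}
for nm,c,(u,v),R in(('w',w,(409,302),45),('s',s,(405.7,283),22),('t',t,(219,247.5),18)):
    I=c['pixels'].astype(int);br=(I.min(2)>(120 if nm!='t' else 105))&(I.max(2)-I.min(2)<40)
    yy,xx=np.mgrid[:480,:640];br&=np.hypot(xx-u,yy-v)<R
    ys,xs=np.nonzero(br)
    if len(xs)<20: print(nm,len(xs));continue
    h=cv2.convexHull(np.c_[xs,ys].astype(np.int32))
    e=cv2.fitEllipse(np.c_[xs,ys].astype(np.float32));print(nm,len(xs),xs.min(),xs.max(),ys.min(),ys.max(),np.round(e[0],1),np.round(e[1],1)); E[nm]=e[0]
for a in('s','t'):
    if a in E: print(a,tri(ray(w,*E['w']),ray(dict(s=s,t=t)[a],*E[a])), onz(dict(s=s,t=t)[a],*E[a],.048))
print(onz(w,*E['w'],.048))
I=w['pixels'].astype(int);R,G,B=I[...,0],I[...,1],I[...,2];yy,xx=np.mgrid[:480,:640]
br=(R<120)&(R>G+20)&(B<50)&(xx>395)&(xx<430)&(yy<235)&(yy>100)
m,_=blob(br,410,180);ys,xs=np.nonzero(m)
W=np.array([onz(w,x,y,.040)[:2] for x,y in zip(xs,ys)]);mu=W.mean(0);d=np.linalg.svd(W-mu,full_matrices=False)[2][0];d*=np.sign(-d[0]);q=(W-mu)@d
print('dir',np.degrees(np.arctan2(d[1],d[0]))%360,'len',np.ptp(q),'origin',mu+d*(q.min()-.056),ys.min())
```

```text
w 1518 365 453 258 336 [407.9 299.2] [66.4 75.2]
s 307 391 426 269 296 [406.8 282.2] [24.1 32.6]
t 13
s (array([0.53836829, 0.26323388, 0.04628585]), np.float64(0.0018894759367827623)) [0.53917917 0.2648164  0.048     ]
[0.53796345 0.26218614 0.048     ]
dir 166.68372000403244 len 0.10552223362459305 origin [0.53851142 0.26572474] 101
```

The portafilter is seated: rim z is about 0.047 at (0.538, 0.263), and the handle points to 166.7°. Next is the funnel at (0.485, -0.406).

```bash
python3 -m crank '[[[0,-1.1,0],[0,0,0]],[[0,-2.3,0],[0,0,0]],[[0,-3.5,0],[0,0,0]],[[0,-4.7,0],[0,0,0]],[[0,-5.9,0],[0,0,0]],[[0.2,-7.1,0],[0,0,0]],[[0.4,-8.3,0],[0,0,0]],[[0.6,-9.5,0],[0,0,0]]]' 93 && python3 -m crank '[[[0,-1,0],[0,0,0]],[[0,-2,0],[0,0,0]],[[0,-2.7,0],[0,0,0]],[[0,-2.7,0],[0,0,0]],[[0,-2.7,0],[0,0,0]]]'
python3 - <<'E'
from h import *
c=snap('wrist','w8');o=observe();print(o['position'],o['joints'].round(2))
I=c['pixels'].astype(int);R,G,B=I[...,0],I[...,1],I[...,2]
u,v=proj(c,(.485,-.406,.02));m,ct=blob(B>R+50,int(u),int(v));print(u,v,m.sum(),ct.min(0),ct.max(0))
print('brim',cyl(c,ct,.006,.032,.032))
E
```

```text
t: 13.42
position: [0.4857, -0.2688, 0.208]
orientation: [[-0.967, 0.257, -0.001], [0.257, 0.967, 0.002], [0.001, 0.001, -1.0]]
wrist_force: [1.1, -0.3, -0.6]
gripper_width: 0.998
grip_force: 0.0
t: 14.05
position: [0.4854, -0.4015, 0.2079]
orientation: [[-0.966, 0.257, -0.001], [0.257, 0.966, 0.003], [0.002, 0.002, -1.0]]
wrist_force: [-0.0, 0.1, 0.1]
gripper_width: 0.998
grip_force: 0.0
[ 0.48551294 -0.40110632  0.20816294] [ 0.44  0.62  0.38  1.51 -0.25  1.07  2.19]
310.8329977060763 221.15361521374723 3665 [272. 183.] [346. 259.]
  near/far est [0.5892 0.5876] width 0.0647 vs 0.064
brim [ 0.48417566 -0.40732574]
```

```bash
python3 -m crank '[[[0.01,-0.12,-1],[0,0,0]],[[0.01,-0.12,-2],[0,0,0]],[[0.01,-0.12,-2.8],[0,0,0]],[[0.01,-0.12,-3.4],[0,0,0]],[[0.01,-0.12,-3.8],[0,0,0]],[[0.01,-0.12,-3.91],[0,0,0]],[[0.01,-0.12,-3.91],[0,0,0]]]' && python3 -m crank '[[[0,0,0],[0,0,0]],[[0,0,0],[0,0,0]],[[0,0,0],[0,0,0]],[[0,0,0],[0,0,0]],[[0,0,0],[0,0,0]]]' 0 12
```

```text
t: 14.98
position: [0.4854, -0.4096, 0.0142]
orientation: [[-0.966, 0.259, 0.001], [0.259, 0.966, -0.001], [-0.001, -0.0, -1.0]]
wrist_force: [0.7, 0.3, 0.2]
gripper_width: 1.002
grip_force: 0.0
t: 15.6
position: [0.4849, -0.4095, 0.0139]
orientation: [[-0.966, 0.259, 0.0], [0.259, 0.966, 0.0], [-0.0, 0.0, -1.0]]
wrist_force: [-0.7, 0.5, 2.4]
gripper_width: 0.652
grip_force: 12.0
```

```bash
python3 -m crank '[[[0,0,0.4],[0,0,0]],[[0,0.2,1.2],[0,0,0]],[[0.1,0.8,2.2],[0,0,0]],[[0.1,1.8,3],[0,0,0]],[[0.2,2.9,3.2],[0,0,0]],[[0.3,4,3.2],[0,0,0]],[[0.4,5.1,3.2],[0,0,0]],[[0.5,6.2,3.2],[0,0,0]]]' && python3 -m crank '[[[0.1,1.1,0],[0,0,0]],[[0.2,2.2,0],[0,0,0]],[[0.3,3.3,0],[0,0,0]],[[0.4,4.4,0],[0,0,0]],[[0.5,5.5,0],[0,0,0]],[[0.56,6.5,-0.5],[0,0,0]],[[0.56,7.2,-1],[0,0,0]],[[0.56,7.25,-1],[0,0,0]]]'&& python3 -m crank '[[[0,0,0],[0,0,0]],[[0,0,0],[0,0,0]]]'
python3 - <<'E'
from h import *
w=snap('wrist','w9');s=snap('scene','s9');t=snap('top','t9')
a=cv2.resize(s['pixels'][220:310,365:455,::-1],(440,440),interpolation=cv2.INTER_CUBIC);b=cv2.resize(w['pixels'][100:410,170:420,::-1],(355,440))
cv2.imwrite('pics/v9.png',np.clip(1.3*np.hstack([a,b]),0,255).astype('uint8'))
I=s['pixels'].astype(int);m,ct=blob(I[...,2]>I[...,0]+40,405,265);print(m.sum(),ct.min(0),ct.max(0),ct.mean(0))
o=observe()['position'];q=o-[0,0,.0139]
print('predict tube top centre',proj(s,q+[0,0,.032]),'rim of pf',proj(s,(.538,.263,.048)))
E
```

```text
t: 16.6
position: [0.51, -0.0982, 0.175]
orientation: [[-0.966, 0.26, 0.002], [0.26, 0.966, -0.0], [-0.002, 0.0, -1.0]]
wrist_force: [0.6, -0.4, -0.8]
gripper_width: 0.647
grip_force: 12.0
t: 17.6
position: [0.5354, 0.2665, 0.1222]
orientation: [[-0.967, 0.253, -0.004], [0.253, 0.967, 0.0], [0.004, -0.001, -1.0]]
wrist_force: [0.6, 0.3, -0.4]
gripper_width: 0.655
grip_force: 12.0
t: 17.85
position: [0.539, 0.2606, 0.1252]
orientation: [[-0.965, 0.263, 0.002], [0.263, 0.965, -0.0], [-0.002, 0.0, -1.0]]
wrist_force: [0.4, -0.7, -1.4]
gripper_width: 0.648
grip_force: 12.0
515 [393. 243.] [417. 273.] [405.83950617 258.87654321]
predict tube top centre [411.03796586 252.98802047] rim of pf [406.45139969 281.37829625]
```

View pics/v9.png

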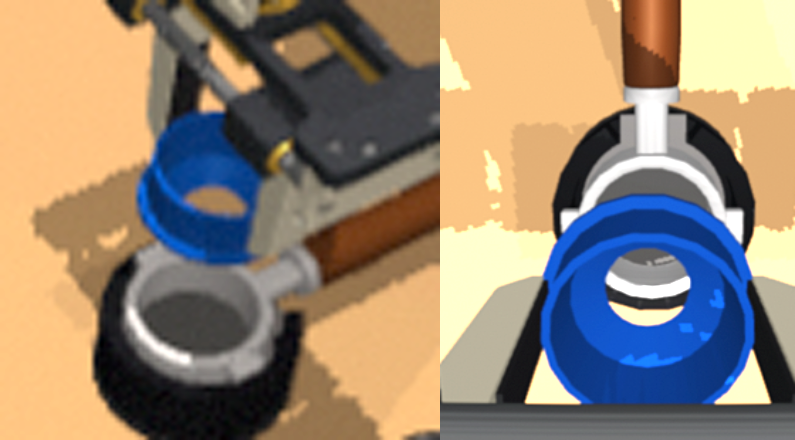

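The funnel sits over the portafilter: in the wrist crop its hole is at (648,290), the handle line at x=651 and the lug midpoint at 651, so they line up. Lowering.

```bash
python3 -m crank '[[[-0.01,0.02,-0.4],[0,0,0]],[[-0.01,0.02,-0.8],[0,0,0]],[[-0.01,0.02,-1.05],[0,0,0]],[[-0.01,0.02,-1.2],[0,0,0]],[[-0.01,0.02,-1.3],[0,0,0]],[[-0.01,0.02,-1.34],[0,0,0]],[[-0.01,0.02,-1.34],[0,0,0]],[[-0.01,0.02,-1.34],[0,0,0]]]'&& python3 -m crank '[[[0,0,-0.02],[0,0,0]],[[0,0,-0.04],[0,0,0]],[[0,0,-0.04],[0,0,0]],[[0,0,-0.04],[0,0,0]]]'
```

```text
t: 19.0
position: [0.5375, 0.264, 0.057]
orientation: [[-0.966, 0.259, 0.001], [0.259, 0.966, 0.0], [-0.001, 0.0, -1.0]]
wrist_force: [0.2, -0.5, -1.5]
gripper_width: 0.65
grip_force: 12.0
t: 19.5
position: [0.5375, 0.264, 0.056]
orientation: [[-0.966, 0.26, 0.001], [0.26, 0.966, 0.001], [-0.0, 0.001, -1.0]]
wrist_force: [-2.1, -0.8, 6.5]
gripper_width: 0.648
grip_force: 12.0
```

```bash
python3 -m crank '[[[0,0,0],[0,0,0]],[[0,0,0],[0,0,0]],[[0,0,0],[0,0,0]],[[0,0,0],[0,0,0]]]' 85 && python3 -m crank '[[[0,0,0.6],[0,0,0]],[[0,0,1.4],[0,0,0]],[[0,0,2.4],[0,0,0]],[[0,-0.6,3],[0,0,0]],[[0.3,-1.7,3],[0,0,0]],[[0.6,-2.8,3],[0,0,0]],[[0.8,-3.8,3],[0,0,0]],[[1,-4.8,3],[0,0,0]]]' 93
python3 - <<'E'
from h import *
s=snap('scene','s10');t=snap('top','t10')
I=s['pixels'].astype(int);m,ct=blob(I[...,2]>I[...,0]+40,406,272);print(m.sum(),ct.min(0),ct.max(0))
print(cyl(s,ct,.048,.074,.032))
J=t['pixels'].astype(int);m2,ct2=blob(J[...,2]>J[...,0]+40,219,247);print(m2.sum(),ct2.min(0),ct2.max(0));print(cyl(t,ct2,.048,.074,.032))
a=cv2.resize(s['pixels'][225:330,360:465,::-1],(440,440),interpolation=cv2.INTER_CUBIC);b=cv2.resize(t['pixels'][215:280,185:250,::-1],(350,350))
cv2.imwrite('pics/v10.png',np.clip(1.3*np.hstack([a,cv2.copyMakeBorder(b,0,90,0,0,cv2.BORDER_CONSTANT)]),0,255).astype('uint8'))
E
```

```text
t: 20.0
position: [0.5372, 0.2639, 0.0545]
orientation: [[-0.966, 0.26, -0.0], [0.26, 0.966, -0.0], [0.0, -0.0, -1.0]]
wrist_force: [-0.1, 0.2, 0.5]
gripper_width: 0.914
grip_force: 0.0
t: 21.0
position: [0.5874, 0.0222, 0.2046]
orientation: [[-0.966, 0.26, 0.0], [0.26, 0.966, 0.0], [-0.0, 0.0, -1.0]]
wrist_force: [0.6, 0.4, 0.3]
gripper_width: 1.0
grip_force: 0.0
721 [391. 264.] [422. 294.]
  near/far est [-0.5981 -0.6011] width 0.0667 vs 0.064
[0.5403987  0.26508917]
358 [205. 235.] [230. 260.]
  near/far est [0.5648 0.5527] width 0.0656 vs 0.064
[0.53317228 0.25667773]
```

View pics/v10.png

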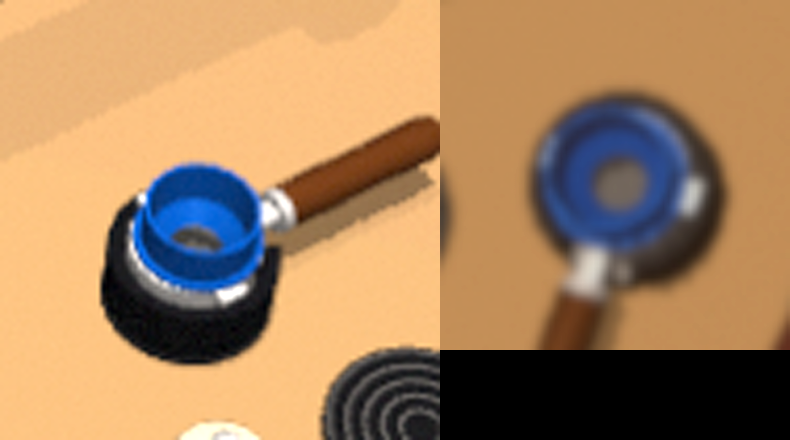

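The funnel sits level on the portafilter, centred at scene crop (205,215). Next is the tamper; I'll take one wrist picture and measure both tamper and seat from it.

```bash
python3 -m crank '[[[0.2,-0.6,0.3],[0,0,0]],[[0.4,-1.2,0.7],[0,0,0]],[[0.4,-1.8,1],[0,0,0]],[[0.4,-1.8,1],[0,0,0]],[[0.4,-1.8,1],[0,0,0]]]'
python3 - <<'E'
from h import *
c=snap('wrist','w11');print(observe()['position'])
for p in((.675,-.103,.006),(.4415,-.01,.01),(.675,-.103,.088),(.572,-.003,.05)):print(proj(c,p))
cv2.imwrite('pics/v11.png',c['pixels'][:,:,::-1])
E
```

```text
t: 21.72
position: [0.6069, -0.0637, 0.2537]
orientation: [[-0.966, 0.258, -0.002], [0.258, 0.966, 0.002], [0.002, 0.002, -1.0]]
wrist_force: [0.6, 0.3, 0.6]
gripper_width: 0.996
grip_force: 0.0
[ 0.60686374 -0.06327612  0.25352594]
[296.67440848 278.18744985]
[326.59950462  17.63153069]
[292.68919266 311.27205702]
[372.95465687 161.34746541]
```

View pics/v11.png

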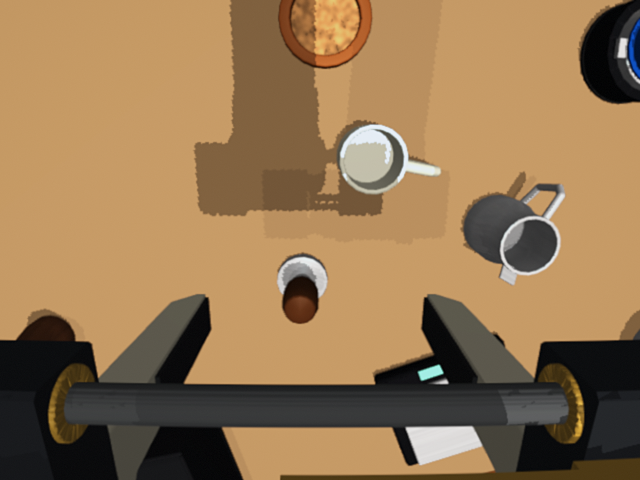

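The tamper's base is at about (302,277) with the handle top at (300,305). The jug body is at (500,228) with its rim at (530,244) and the spout at (510,278).

Run:
```python
from h import *
c=load('w11');I=c['pixels'].astype(int);R,G,B=I[...,0],I[...,1],I[...,2];yy,xx=np.mgrid[:480,:640]
gr=(abs(R-B)<40)&(G>110)&(xx>265)&(xx<340)&(yy>245)&(yy<310)
m,ct=blob(gr,286,272);print(m.sum(),ct.min(0),ct.max(0))
w=np.array([onz(c,*p,.012)[:2] for p in ct]);print('x,y ext',w.min(0),w.max(0))
# tangential & near edge
print('cyl near only/width:',cyl(c,ct,.0,.012,.0265))
k=ct[ct[:,1]<272];z=.004;w=np.array([onz(c,*p,z)[:2] for p in k]);A=np.c_[2*w,np.ones(len(w))];q=np.linalg.lstsq(A,(w**2).sum(1),rcond=None)[0];print('fit',q[:2],np.sqrt(q[2]+q[:2]@q[:2]))
br=(R>G+15)&(R<135)&(B<60)&(xx>278)&(xx<325)&(yy>270)&(yy<330);m,ct=blob(br,300,300);print('handle',ct.min(0),ct.max(0),onz(c,300,306,.085))
for f,uv in (('s10',(253,240)),('t10',(358,212))):
    s=load(f);J=s['pixels'].astype(int);g=(abs(J[...,0]-J[...,2])<60)&(J.max(2)>130);m,ct=blob(g,*uv);print(f,m.sum(),ct.min(0),ct.max(0),onz(s,*((ct.min(0)+ct.max(0))/2),.008))
# seat from w2, s10, t10
for f,uv,z in(('w2',(470,250),.014),('s10',(333,210),.014),('t10',(322,305),.014)):
    s=load(f);J=s['pixels'].astype(int);g=(J[...,0]>J[...,1]+55)&(J[...,2]<75)&(J[...,0]>80);m,ct=blob(g,*uv);e=cv2.fitEllipse(ct.astype(np.float32));print(f,m.sum(),np.round(e[0]+e[1],1),onz(s,*e[0],.009))
```

```text
1076 [277. 257.] [327. 297.]
x,y ext [ 0.65013693 -0.12350945] [ 0.69912646 -0.0711587 ]
  near/far est [0.6737 0.66  ] width 0.0527 vs 0.053
cyl near only/width: [ 0.67432267 -0.0966736 ]
fit [ 0.67994923 -0.09861272] 0.026799925517807948
handle [282. 286.] [318. 323.] [ 0.67309828 -0.09597637  0.085     ]
s10 181 [242. 232.] [264. 247.] [ 0.67772543 -0.0962403   0.008     ]
t10 1 [361. 214.] [361. 214.] [ 0.65615458 -0.10913786  0.008     ]
w2 1694 [503.7 250.4  64.8  73.9] [ 0.44061554 -0.00998779  0.009     ]
s10 94 [341.2 203.9  12.3  22.6] [ 0.43841881 -0.03018537  0.009     ]
t10 83 [332.3 294.1   8.3  19.8] [ 0.43741257 -0.04104413  0.009     ]
```

```bash
python3 -m crank '[[[0.7,-0.4,-0.3],[0,0,0]],[[1.42,-0.69,-1],[0,0,0]],[[1.42,-0.69,-2],[0,0,0]],[[1.42,-0.69,-2.9],[0,0,0]],[[1.42,-0.69,-3.7],[0,0,0]],[[1.42,-0.69,-4.1],[0,0,0]],[[1.42,-0.69,-4.21],[0,0,0]],[[1.42,-0.69,-4.21],[0,0,0]]]' 80 && python3 -m crank '[[[0,0,0],[0,0,0]],[[0,0,0],[0,0,0]],[[0,0,0],[0,0,0]],[[0,0,0],[0,0,0]],[[0,0,0],[0,0,0]],[[0,0,0],[0,0,0]]]' 0 30
```

```text
t: 22.78
position: [0.6791, -0.1004, 0.0451]
orientation: [[-0.966, 0.259, 0.002], [0.259, 0.966, -0.0], [-0.002, 0.0, -1.0]]
wrist_force: [-0.3, 0.1, 0.4]
gripper_width: 0.859
grip_force: 0.0
t: 23.52
position: [0.6787, -0.0995, 0.0442]
orientation: [[-0.966, 0.259, 0.001], [0.259, 0.966, 0.001], [-0.0, 0.001, -1.0]]
wrist_force: [0.5, 1.8, 0.8]
gripper_width: 0.352
grip_force: 30.0
```

```bash
python3 -m crank '[[[0,0,0.5],[0,0,0]],[[0,0,1.3],[0,0,0]],[[-0.5,0.2,2],[0,0,0]],[[-1.4,0.5,2.1],[0,0,0]],[[-2.3,0.85,2.1],[0,0,0]],[[-3.2,1.2,2.1],[0,0,0]],[[-4,1.5,2.1],[0,0,0]],[[-4.6,1.75,2.1],[0,0,0]]]' && python3 -m crank '[[[-0.16,0.04,-0.3],[0,0,0]],[[-0.16,0.04,-0.8],[0,0,0]],[[-0.16,0.04,-1.2],[0,0,0]],[[-0.16,0.04,-1.2],[0,0,0]],[[-0.16,0.04,-1.2],[0,0,0]]]'
python3 - <<'E'
from h import *
w=snap('wrist','w12');s=snap('scene','s12');print(observe()['position'])
a=cv2.resize(s['pixels'][150:240,300:390,::-1],(440,440),interpolation=cv2.INTER_CUBIC);b=cv2.resize(w['pixels'][150:410,190:440,::-1],(350,364))
cv2.imwrite('pics/v12.png',np.clip(1.3*np.hstack([a,cv2.copyMakeBorder(b,0,76,0,0,cv2.BORDER_CONSTANT)]),0,255).astype('uint8'))
E
```

```text
t: 24.52
position: [0.4454, -0.0128, 0.1487]
orientation: [[-0.966, 0.26, -0.003], [0.26, 0.966, -0.0], [0.002, -0.001, -1.0]]
wrist_force: [1.0, -0.0, -3.6]
gripper_width: 0.354
grip_force: 30.0
t: 25.15
position: [0.4405, -0.0115, 0.0895]
orientation: [[-0.966, 0.26, 0.0], [0.26, 0.966, -0.0], [-0.001, -0.0, -1.0]]
wrist_force: [-0.3, -0.5, -2.2]
gripper_width: 0.356
grip_force: 30.0
[ 0.44082515 -0.01129379  0.08984987]
```

View pics/v12.png

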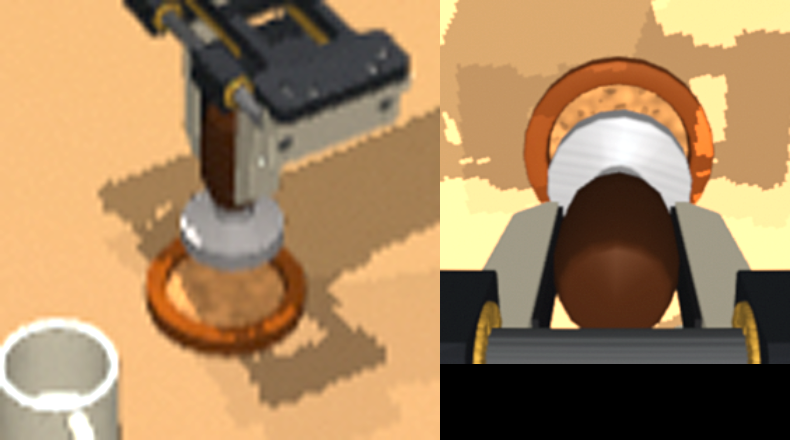

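The tamper hangs upright over the seat; in the wrist crop both are centred at x=619. I'll check along tool x numerically.

Run:
```python
from h import *
s=load('s12');w=load('w12')
f=lambda x,y:(300+x*90/440,150+y*90/440)
print('base',onz(s,*f(232.5,222),.0457+.012),'seat outer',onz(s,*f(226,292),.009))
g=lambda x,y:(190+(x-440)/1.4,150+y/1.4)
print('seat top near edge w',onz(w,*g(619,57),.0),'base near edge',onz(w,*g(619,110),.0457+.006))
d=np.array([.966,-.26]);print('centres', onz(w,*g(619,57),.007)[:2]+d*.042, onz(w,*g(619,110),.0457+.009)[:2]+d*.0265)
```

```text
base [ 0.44177886 -0.00625858  0.0577    ] seat outer [ 0.44434675 -0.00647737  0.009     ]
seat top near edge w [ 0.40165213 -0.00042557  0.        ] base near edge [ 0.41244004 -0.00353507  0.0517    ]
centres [ 0.44118365 -0.01109927] [ 0.43732107 -0.01024692]
```

```bash
python3 -m crank '[[[0.06,0,-0.2],[0,0,0]],[[0.06,0,-0.4],[0,0,0]],[[0.06,0,-0.55],[0,0,0]],[[0.06,0,-0.66],[0,0,0]],[[0.06,0,-0.73],[0,0,0]],[[0.06,0,-0.77],[0,0,0]],[[0.06,0,-0.77],[0,0,0]],[[0.06,0,-0.77],[0,0,0]]]'
```

```text
t: 26.25
position: [0.4434, -0.0111, 0.0508]
orientation: [[-0.966, 0.259, 0.0], [0.259, 0.966, -0.0], [-0.0, 0.0, -1.0]]
wrist_force: [-0.0, -0.0, -2.9]
gripper_width: 0.353
grip_force: 30.0
```

```bash
python3 -m crank '[[[0,0,-0.02],[0,0,0]],[[0,0,-0.03],[0,0,0]],[[0,0,-0.03],[0,0,0]]]'
```

```text
t: 26.62
position: [0.4437, -0.011, 0.05]
orientation: [[-0.966, 0.26, 0.001], [0.26, 0.966, 0.0], [-0.001, 0.001, -1.0]]
wrist_force: [-0.5, 0.5, 6.1]
gripper_width: 0.353
grip_force: 30.0
```

```bash
python3 -m crank '[[[0,0,0],[0,0,0]],[[0,0,0],[0,0,0]],[[0,0,0],[0,0,0]],[[0,0,0],[0,0,0]]]' 65 && python3 -m crank '[[[0,0,0.7],[0,0,0]],[[0,0,1.6],[0,0,0]],[[0.4,0.3,2.6],[0,0,0]],[[1.2,0.8,3.4],[0,0,0]],[[2,1.3,4],[0,0,0]],[[2.8,1.9,4],[0,0,0]],[[3.1,2,4],[0,0,0]],[[3.1,2,4],[0,0,0]]]' 93
python3 - <<'E'
from h import *
w=snap('wrist','w13');s=snap('scene','s13');print(observe()['position'])
a=cv2.resize(s['pixels'][170:250,310:390,::-1],(280,280),interpolation=cv2.INTER_CUBIC);b=cv2.resize(w['pixels'][:,100:640,::-1],(515,458))
cv2.imwrite('pics/v13.png',np.clip(1.3*np.hstack([cv2.copyMakeBorder(a,0,178,0,0,cv2.BORDER_CONSTANT),b]),0,255).astype('uint8'))
E
```

```text
t: 27.12
position: [0.4433, -0.0111, 0.0491]
orientation: [[-0.966, 0.26, -0.0], [0.26, 0.966, -0.0], [-0.0, -0.0, -1.0]]
wrist_force: [0.5, 0.4, -1.2]
gripper_width: 0.689
grip_force: 0.0
t: 28.12
position: [0.5984, 0.0894, 0.2481]
orientation: [[-0.966, 0.258, -0.001], [0.259, 0.966, -0.001], [0.001, -0.001, -1.0]]
wrist_force: [-0.5, -0.3, -0.1]
gripper_width: 1.0
grip_force: 0.0
[0.59733855 0.08797479 0.24875047]
```

View pics/v13.png

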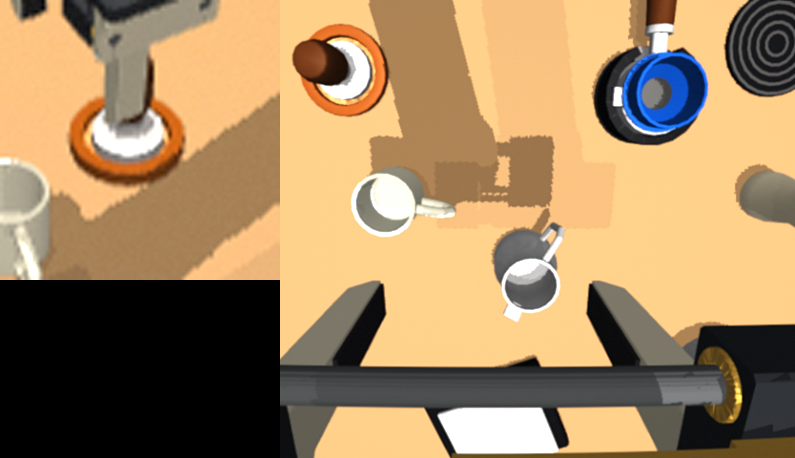

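The tamper stands in its seat (crop (335,65)) and the funnel sits on the portafilter (660,92). The jug's rim is at (531,285), the spout at (513,313) and the handle at (553,233).

Run:
```python
from h import *
w=load('w13');k=540/515
f=lambda x,y:(100+(x-280)*k,y*k)
I=w['pixels'].astype(int);yy,xx=np.mgrid[:480,:640];u,v=f(531,285)
br=(I.min(2)>170)&(np.hypot(xx-u,yy-v)<34)&~((xx<358)&(yy>321))&~((yy<275)&(xx>375));ys,xs=np.nonzero(br)
P=np.array([onz(w,x,y,.078)[:2] for x,y in zip(xs,ys)])
c=np.array(onz(w,u,v,.078)[:2])
for _ in range(3):
    r=np.linalg.norm(P-c,axis=1);q=P[(r>.021)&(r<.031)];A=np.c_[2*q,np.ones(len(q))];z=np.linalg.lstsq(A,(q**2).sum(1),rcond=None)[0];c=z[:2]
print('rim',c,np.sqrt(z[2]+c@c),len(q),'manual',onz(w,u,v,.078))
sp=onz(w,*f(513,313),.076);hd=onz(w,*f(554,232),.065)
for n,p in(('spout',sp),('handle',hd)):
    d=p[:2]-c;print(n,p,np.degrees(np.arctan2(d[1],d[0])),np.linalg.norm(d))
# belly: edge left/right at z~.02, near foot at z=0
for x,y,zz in((494,262,.02),(556,258,.02),(523,229,.005)):print(onz(w,*f(x,y),zz))
```

```text
rim [0.67442631 0.11072779] 0.02493202641105301 629 manual [0.67292539 0.11152907 0.078     ]
spout [0.69733082 0.08869401 0.076     ] -43.88997095994663 0.031782136110922045
handle [0.6330984  0.14381996 0.065     ] 141.31496753743565 0.05294419213393317
[0.66331033 0.08010149 0.02      ]
[0.67582242 0.1443155  0.02      ]
[0.64041927 0.1183668  0.005     ]
```

```bash
python3 -m crank '[[[0.7,0.2,-0.2],[0,0,-0.9]],[[1.5,0.45,-0.6],[0,0,-1.8]],[[1.5,0.45,-1.3],[0,0,-2.5]],[[1.5,0.45,-2.2],[0,0,-2.5]],[[1.5,0.45,-3.1],[0,0,-2.5]],[[1.5,0.45,-3.7],[0,0,-2.5]],[[1.5,0.45,-3.97],[0,0,-2.5]],[[1.5,0.45,-3.97],[0,0,-2.5]]]' 93 && python3 -m crank '[[[0,0,0],[0,0,0]],[[0,0,0],[0,0,0]],[[0,0,0],[0,0,0]],[[0,0,0],[0,0,0]],[[0,0,0],[0,0,0]],[[0,0,0],[0,0,0]]]' 0 20
```

```text
t: 29.22
position: [0.6727, 0.1109, 0.0506]
orientation: [[-0.765, 0.644, -0.001], [0.644, 0.765, -0.0], [0.001, -0.001, -1.0]]
wrist_force: [0.0, 0.1, 0.2]
gripper_width: 1.001
grip_force: 0.0
t: 29.98
position: [0.6736, 0.1116, 0.051]
orientation: [[-0.766, 0.643, 0.001], [0.643, 0.766, 0.0], [-0.0, 0.001, -1.0]]
wrist_force: [0.1, 0.6, 1.5]
gripper_width: 0.584
grip_force: 20.0
```

```bash
python3 -m crank '[[[0,0,0.4],[0,0,0]],[[0,0,1.1],[0,0,0]],[[-0.1,0.2,1.9],[0,0,0]],[[-0.5,0.9,2.2],[0,0,0]],[[-0.9,1.7,2.2],[0,0,0]],[[-1.4,2.6,2.2],[0,0,0]],[[-1.9,3.5,2.2],[0,0,0]],[[-2.4,4.4,2.2],[0,0,0]]]' && python3 -m crank '[[[-0.4,0.8,0],[0,0,0]],[[-0.67,1.3,0],[0,0,0]],[[-0.67,1.44,-0.6],[0,0,0]],[[-0.67,1.44,-1.2],[0,0,0]],[[-0.67,1.44,-1.5],[0,0,0]],[[-0.67,1.44,-1.5],[0,0,0]],[[-0.67,1.44,-1.5],[0,0,0]]]'
python3 - <<'E'
from h import *
w=snap('wrist','w14');s=snap('scene','s14');print(observe()['position'])
I=w['pixels'].astype(int)
for n,c,uv in(('w',w,(320,215)),('s',s,(460,345))):
    I=c['pixels'].astype(int)
    m,ct=blob((I.max(2)<80)&(I.max(2)-I.min(2)<25),*uv);print(n,m.sum(),ct.min(0),ct.max(0))
a=cv2.resize(s['pixels'][240:380,390:530,::-1],(420,420),interpolation=cv2.INTER_CUBIC);b=cv2.resize(w['pixels'][80:420,150:490,::-1],(370,370))
cv2.imwrite('pics/v14.png',np.clip(1.3*np.hstack([a,cv2.copyMakeBorder(b,0,50,0,0,cv2.BORDER_CONSTANT)]),0,255).astype('uint8'))
E
```

```text
t: 30.98
position: [0.5521, 0.3325, 0.1615]
orientation: [[-0.765, 0.644, -0.0], [0.644, 0.765, 0.0], [0.0, 0.0, -1.0]]
wrist_force: [0.6, -0.6, -1.8]
gripper_width: 0.582
grip_force: 20.0
t: 31.85
position: [0.5208, 0.4035, 0.0871]
orientation: [[-0.765, 0.644, 0.002], [0.644, 0.765, 0.001], [-0.001, 0.002, -1.0]]
wrist_force: [-0.2, -0.1, -2.2]
gripper_width: 0.584
grip_force: 20.0
[0.52073973 0.40364242 0.08719548]
w 6769 [238. 177.] [395. 293.]
s 943 [437. 301.] [483. 348.]
```

View pics/v14.png

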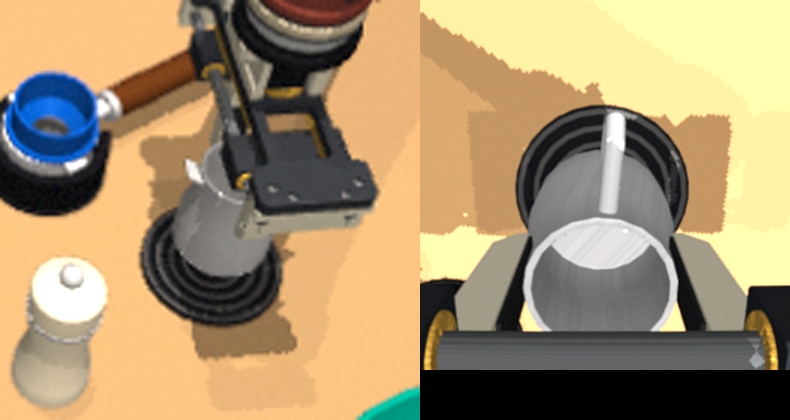

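The jug is over the mat; in the wrist crop the mat is centred at x=602 and the jug at x=601. I'll check the other axis from the mat's near edge.

Run:
```python
from h import *
w=load('w14');d=np.array([.766,-.643])
e=onz(w,150+182/1.088,80+104/1.088,.002)[:2];print('mat centre',e+d*.05)
l=onz(w,150+96/1.088,80+190/1.088,.003)[:2];r=onz(w,150+268/1.088,80+190/1.088,.003)[:2];print((l+r)/2,np.linalg.norm(l-r))
```

```text
mat centre [0.52125582 0.4036313 ]
[0.52074401 0.4041379 ] 0.0996377709278899
```

Centred. Lowering 31 mm to TCP z = 0.056.

```bash
python3 -m crank '[[[0,0,-0.2],[0,0,0]],[[0,0,-0.35],[0,0,0]],[[0,0,-0.47],[0,0,0]],[[0,0,-0.55],[0,0,0]],[[0,0,-0.6],[0,0,0]],[[0,0,-0.62],[0,0,0]],[[0,0,-0.64],[0,0,0]],[[0,0,-0.64],[0,0,0]]]'
```

```text
t: 32.95
position: [0.5196, 0.4032, 0.0559]
orientation: [[-0.766, 0.643, -0.001], [0.643, 0.766, 0.001], [0.001, 0.0, -1.0]]
wrist_force: [-4.1, -2.1, 8.7]
gripper_width: 0.586
grip_force: 20.0
```

```bash
python3 -m crank '[[[0,0,0.01],[0,0,0]],[[0,0,0.01],[0,0,0]],[[0,0,0.01],[0,0,0]],[[0,0,0.01],[0,0,0]],[[0,0,0.01],[0,0,0]]]' 90 && python3 -m crank '[[[0,0,0.6],[0,0,0]],[[0,0,1.4],[0,0,0]],[[0,0,2.4],[0,0,0]],[[0,0.2,3.4],[0,0,0]],[[-0.5,1,4],[0,0,0]],[[-1,2,4],[0,0,0]],[[-1,2,4],[0,0,0]],[[-1,2,4],[0,0,0]]]' 93
python3 - <<'E'
from h import *
s=snap('scene','s15');t=snap('top','t15');print(np.abs(observe()['dq']).max())
a=cv2.resize(s['pixels'][120:390,210:510,::-1],(500,450),interpolation=cv2.INTER_CUBIC);b=cv2.resize(t['pixels'][180:330,140:240,::-1],(300,450))
cv2.imwrite('pics/v15.png',np.clip(1.3*np.hstack([a,b]),0,255).astype('uint8'))
E
```

```text
t: 33.58
position: [0.5197, 0.4034, 0.054]
orientation: [[-0.766, 0.643, -0.0], [0.643, 0.766, -0.0], [-0.0, -0.0, -1.0]]
wrist_force: [-0.5, 1.0, 0.5]
gripper_width: 0.966
grip_force: 0.0
t: 34.58
position: [0.4698, 0.5028, 0.2536]
orientation: [[-0.766, 0.643, -0.0], [0.643, 0.766, -0.002], [-0.001, -0.001, -1.0]]
wrist_force: [0.7, 0.2, -0.7]
gripper_width: 0.995
grip_force: 0.0
0.010052576667648165
```

View pics/v15.png

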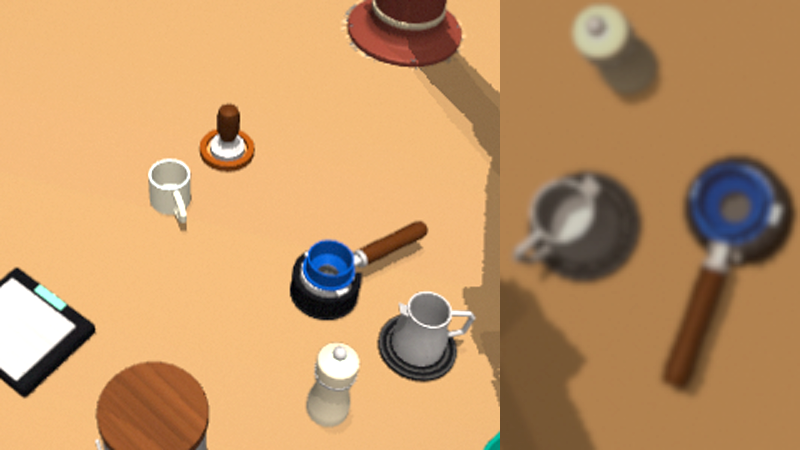

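The final picture shows everything in place: the tamper in its seat (228,145), the funnel on the seated portafilter (328,265), the jug upright on its mat (422,335), and the cup and salt mill where they were. Handing in.

```bash
python3 -c "
from plant import *
print(finish_job())"
```

```text
the job is handed in; nothing more can be done
None
```

The job is handed in: the portafilter is seated with its handle out through the slot and the funnel on top, the tamper is upright in its seat, and the jug is upright on its mat; I never moved the cup or the mills.

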